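Set up the bench whiteboard on its easel leg

TASK

The small desktop whiteboard is parked in the slotted rack with its easel leg half folded. While the rack still holds it, push the leg out until it is right against its stop, without forcing the stiff hinge. Then lift the board out and stand it in the middle of the bench mat, square to the mat, leaning back on its leg with the white face towards the robot: lower it gently until it rests on the mat before letting go, and leave everything else where it is.

Things in the scene. Friction and masses are not known exactly. Their poses are not given: they have to be found in the camera images.
- rack: Fixed aluminium plate rack, 150 x 256 mm, 8 mm base plate, toothed end cheeks 95 mm high at +y and -y (inner faces 236 mm apart, teeth reach 20 mm in). Slots across y at x = -45, 0, +40 mm. The board stands in the middle slot, 16 mm wide: play 2 mm each way in x, 8 mm in y, so it may slide when the leg is pushed. Origin: centre of underside; board's back looks to +x. Yaw within 0.3 rad.
- board: Whiteboard in an aluminium frame: 12 mm thick (x), 220 mm wide (y), 185 mm high (z), 0.4 to 0.7 kg. Origin: centre of its bottom edge. White face to its -x, grey back with the leg to its +x. Starts upright in the rack, bottom edge 8 mm above the bench. Grasp it across its top edge; the leg ends 33 mm below that edge.
- board_top (a point): Middle of the whiteboard's top edge, 185 mm above the board's origin along its z.
- leg (a joint): Easel leg angle, rad: 0 flat on the board's back (pointing to board -y), 1.571 at its stop (square to the back, pointing to board +x); starts at 0.75 to 1.1. Opens anticlockwise seen from above; hinge pin upright at board x = 11.5 mm, y = 0. Stiff (0.5 N m: 6 to 7 N near the outer edge), stays where left, no click or spring: only the force rises at the stop. Over 15 N damages it.
- leg_edge (a point): On the outer upright edge of the leg, a 5 mm aluminium plate: 90 mm from the pin, 130 mm above the board's bottom edge. The plate spans 24 to 140 mm in height here, to 152 mm at the pin. Site -y points out from the pin, +x the way it opens. Push it from the side facing the board's back, coming down from above between them.
- leg_foot (a point): Underside of the leg's rubber foot, 88 mm out from the pin and 17 mm above the level of the board's bottom edge. With the leg at its stop the board stands leaning back 10 degrees (0.18 rad) on its rear bottom edge and this foot.
- stand_mid (a point): Middle of the area the board stands on: 50 mm behind the board's origin (board +x), level with its bottom edge.
- mat: Fixed plain grey bench mat, 240 mm (x) x 300 mm (y), 4 mm thick, empty. Origin: centre of its underside; its -x side looks towards the robot. It lies on the other side of the robot's midline from the rack, yaw within 0.3 rad. The standing board's width goes along the mat's y, its leg towards the mat's +x.
- clipboard: Bystander: low brown clipboard, 8 x 218 x 108 mm high, upright in the rack's slot at x = -45 mm in front of the whiteboard, its top 116 mm above the bench. Origin: centre of its bottom edge.
- bottle: Bystander: clear glass solvent bottle with a cap, 70 mm diameter, 140 mm high, at the back of the bench. Origin: centre of its underside.
- amber_bottle: Bystander: amber glass bottle with a cap, 66 mm diameter, 130 mm high, at the back. Origin: centre of its underside.
- beaker: Bystander: small glass beaker, 60 mm diameter, 70 mm high, at the back. Origin: centre of its underside.
- eraser: Bystander: whiteboard eraser, 50 x 110 x 30 mm, lying at the left. Origin: centre of its underside.
- mouse: Bystander: black computer mouse, 105 x 60 x 35 mm, at the back right. Origin: centre of its underside.
- paper_roll: Bystander: upright roll of paper, 110 mm diameter, 100 mm high, at the far left. Origin: centre of its underside.
- vial_box: Bystander: open card box of capped glass vials, 110 x 150 x 41 mm, at the far right. Origin: centre of its underside.

How it is judged:
By the outcome, as a careful person would: the job done as asked, in the order asked, and still so for the second after the job is handed in, with the robot touching nothing.
It also fails if it takes over 64 s, if anything falls off the work surface, if the arm or the gripper's body presses on something with over 40 N, if the wrist force passes 120 N, or if a joint passes its speed limit or range.

ROBOT

A 6-joint arm with a two-finger parallel gripper is mounted at the origin on the work surface. World frame = base frame: x ahead of the robot, y to its left, z up, the work surface at z = 0. Lengths are in mm, angles in rad, forces in N, time in s.
With the tool pointing down it reaches from about 400 to 925 mm from the base axis. Payload 12.5 kg.
Tool frame: the origin (TCP) lies at the very end of the fingers, on their centre line; the grasp point (between the pads) lies 19 mm behind it; z points along the fingers, y is the line along which they close (so a half turn about z gives the same grasp; the last joint's range is limited). The gripper opens to 95 mm and grips with 3 to 60 N. Pads are 20 mm wide; open, the fingers measure 119 mm over their backs; the gripper's body (75 mm by 180 mm) begins 59 mm behind the grasp point.
Start: joints at [-1.419, 0.491, 1.559, -0, 1.092, -0.106], TCP at [159.369, -604.358, 214.661] pointing down, gripper open.
Joint ranges: [-3.1, 3.1], [-0.84, 2.19], [0.05, 2.79], [-1.13, 4.28], [0.06, 2.93], [-2.69, 2.69]. Speed limits (rad/s): [2.22, 2.22, 2.79, 3.14, 3.14, 3.14].

INTERFACE

Orientations are given as [roll, pitch, yaw] about the fixed x, y, z axes, in that order (R = Rz(yaw) Ry(pitch) Rx(roll)).
In Python, from cell import * gives the robot as it stands.
- The arm moves only by the tool step_arm, never from a script. Its argument "plan" is a list of rows, each an object of numbers: "x", "y", "z": the shift along the tool's x, y, z in units of 25 mm (1.0 is 25 mm); "rx", "ry", "rz": the turn, a rotation vector about the tool's x, y, z in units of 0.1 rad (1.0 is 0.1 rad). In form: [{"x": .., "y": .., "z": .., "rx": .., "ry": .., "rz": ..}, ...]. A call has exactly 10 rows; each row shifts and turns the commanded pose from where the row before left it, along the tool's axes as they then stand; what a row does not reach is not made up. A row lasts 1/12 s, in which the tool goes at most 41.7 mm and 7.16 degrees, less where a joint would pass 70% of its speed; a pose out of reach is approached as far as the arm can. A call with a number of a shift or a turn outside -1 to 1 is refused whole. A call with a gripper value outside its range is refused whole. "jaw" is the closure, from -1 (fully open) to 1 (shut), so that 0 is half open, set as the call begins (left out, the last holds). The fingers move at their own pace and stop on an object; the grip force is fixed at half the most. Time passes only in rows, so rows that do not move let the fingers close, or fill a call up. It gives the time, the measured TCP pose, the force, the opening and the grip force at its end, in the units of the state.
- state(): the state, without advancing time (a new reading comes with each control period).
- read_camera(name): name is "scene" or "top" or "wrist"; returns a dict with "image" (384x512x3 uint8, red, green, blue), "depth" (384x512 float32, mm along the optical axis (not along the pixel's ray), 0 where there is no reading), "vfov" (degrees; the focal length in pixels is half the picture's height over the tangent of half this angle, whatever the lens; pixels are square), "cx", "cy" (the principal point, pixels), "k1" (the pictures are not rectified: a ray, as slopes to the right and down, at radius r is drawn at 1 + k1 r^2 times it, then the intrinsics apply), "R" (3x3) and "t" (3): a world point X has camera coordinates R X + t. Camera axes: x right, y down, z forward; pixel columns grow to the right and rows downward; lengths in mm; the calibration is good to about 2 mm. A picture is of the moment at which its call begins.
- job_done(): hands the job in; it is judged then, once.
The state is a dict: "t": time; "joints": joint angles; "qvel": joint speeds; "tau": joint torques, N m; "eef_pos": TCP position; "tcp_rot": TCP orientation; "ft_force": force on the tool from outside, world axes, zero at the start; "moment": the same for the moment, N m; "opening": opening from 0.0 (shut) to 1.0 (fully open); "grip_force": force on a finger pad.
Only numpy, scipy, OpenCV 4.12 (cv2) and the standard library are available. Lean on these libraries where they do the work, as an engineer would, in place of code of your own. Each camera call takes 0.05 s, during which the arm holds its last target. There are 200 camera calls.

## Working session

There is one attempt and no reset: what is moved stays moved. The work goes in short steps, Python scripts to look and compute and a tool call to move; the robot and the scene stay as the last step left them, time stands still between calls to the robot, and variables do not carry over. Pictures are saved under pics/ and viewed, at most 10 in all, crops included, and the job is handed in when it is done.

Besides the shell and the picture viewer there is one more tool, called after "Call:" as name(argument=value, ...) on one line, values as JSON. step_arm: Moves the arm, as the interface text tells. Shifts and turns lie within -1 to 1; 1 stands for 25 mm of shift or 0.1 rad of turn. Its arguments: {"type":"object","properties":{"plan":{"type":"array","items":{"type":"object","properties":{"x":{"type":"number"},"y":{"type":"number"},"z":{"type":"number"},"rx":{"type":"number"},"ry":{"type":"number"},"rz":{"type":"number"}}}},"jaw":{"type":"number"}},"required":["plan"]}

```bash
ls; mkdir -p pics
cat > h.py <<'E'
import numpy as np, cv2
from cell import *
def K(c):
    f=c["image"].shape[0]/2/np.tan(np.radians(c["vfov"])/2); return f
def pts(c):
    """world point per pixel from depth (undistorted)"""
    h,w=c["depth"].shape; f=K(c)
    u,v=np.meshgrid(np.arange(w),np.arange(h))
    xd=(u-c["cx"])/f; yd=(v-c["cy"])/f; x,y=xd.copy(),yd.copy()
    for _ in range(10):
        s=1+c["k1"]*(x*x+y*y); x,y=xd/s,yd/s
    P=np.stack([x,y,np.ones_like(x)],-1)*c["depth"][...,None]
    return (P-np.array(c["t"]))@np.array(c["R"])
def save(c,n): cv2.imwrite("pics/"+n,cv2.cvtColor(c["image"],cv2.COLOR_RGB2BGR))
E
python3 - <<'E'
from h import *
for n in ("scene","top"):
    c=read_camera(n); save(c,n+"0.png"); np.savez(n+"0.npz",**c)
    print(n,c["vfov"],c["k1"],(-np.array(c["R"]).T@np.array(c["t"])).round(),np.array(c["R"]).round(2).tolist())
print(state())
E
```

```text
pics
scene 53.54452699807029 -0.08217542758615981 [1231.  724.  960.] [[-0.76, 0.65, 0.02], [0.42, 0.51, -0.75], [-0.5, -0.56, -0.66]]
top 50.01202746915097 0.04800787931107263 [3.750e+02 1.000e+00 1.655e+03] [[0.01, -1.0, -0.0], [-0.99, -0.01, -0.13], [0.13, 0.01, -0.99]]
{'t': 0.1, 'joints': array([-1.41863278e+00,  4.91507614e-01,  1.55941739e+00, -9.71582878e-06,
        1.09169152e+00, -1.05597655e-01]), 'qvel': array([ 1.02487083e-03, -3.96398122e-04, -1.02744082e-03, -4.27135088e-04,
        7.68000271e-04, -1.68286791e-05]), 'tau': array([ 3.04517205e-03, -6.13621116e+01, -2.58605433e+01,  6.94618584e-02,
        4.70366946e-02, -5.90787886e-05]), 'eef_pos': array([ 159.30923958, -604.12078092,  214.10505739]), 'tcp_rot': array([-3.14057357e+00, -9.93486660e-05,  2.57765636e-01]), 'ft_force': array([ 0.21633697,  0.5208272 , -0.42912027]), 'moment': array([0.01944677, 0.01455183, 0.03010916]), 'grip_force': 0.0, 'opening': 1.0000456255235226}
```

View pics/scene0.png

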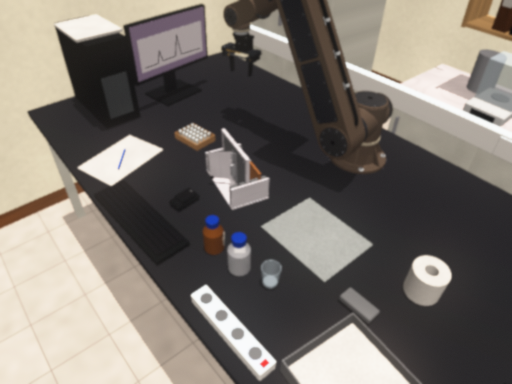

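View pics/top0.png

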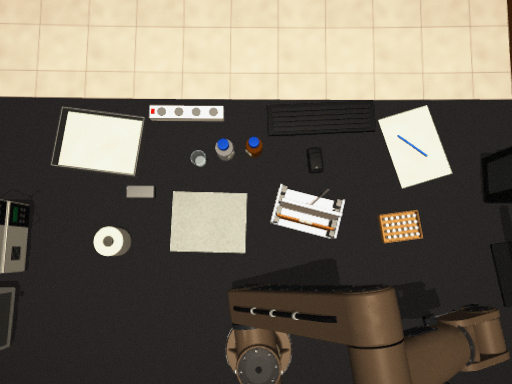

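The top view shows the mat around (210,222), the rack around (308,212), the leg tip near (327,191) and the clipboard as an orange-brown line at (305,222). The scene view shows the same layout with the leg half open. Next I measure these.

Run:
```python
from h import *
for n in ("top","scene"):
    c=dict(np.load(n+"0.npz")); P=pts(c); im=c["image"].astype(int)
    ok=c["depth"]>0
    def rect(m,name,hull=False):
        q=P[m]; r=cv2.minAreaRect(q[:,:2].astype(np.float32)); print(n,name,m.sum(),"z",np.percentile(q[:,2],[5,50,95]).round(1),"c",np.round(r[0],1),"size",np.round(r[1],1),"ang",round(np.radians(r[2]),3))
        return q
    X,Y,Z=P[...,0],P[...,1],P[...,2]
    mat=(Z<15)&(Z>-10)&(im.min(-1)>90)&(X>300)&(X<680)&(Y>-80)&(Y<400)&ok
    k,l,s,_=cv2.connectedComponentsWithStats(mat.astype(np.uint8)); rect(l==1+s[1:,4].argmax(),"mat")
    R=(X>380)&(X<720)&(Y<-20)&(Y>-400)&ok
    print("bench z",np.median(Z[ok&(abs(X-600)<40)&(abs(Y+10)<20)]))
    b=R&(Z>180)&(Z<205); q=rect(b,"boardtop")
    a=R&(Z>85)&(Z<112); rect(a,"cheeks")
    g=R&(Z>120)&(Z<165); q=rect(g,"leg?")
    for lo in range(0,210,15): print(lo,(R&(Z>lo)&(Z<lo+15)).sum(),end="; ")
    print()
c=read_camera("wrist"); print("wrist cam", (-np.array(c["R"]).T@np.array(c["t"])).round(), c["vfov"])
c=dict(np.load("top0.npz")); a=cv2.resize(c["image"][175:250,255:360],None,fx=7,fy=7,interpolation=cv2.INTER_CUBIC); cv2.imwrite("pics/crop.png",a[...,::-1])
```

```text
top mat 4509 z [-3.1  3.5  9.8] c [487.4 203.4] size [301.7 243.3] ang 1.55
bench z -0.3410683568999765
top boardtop 227 z [185.7 192.  197.7] c [ 530.4 -184.8] size [220.   12.8] ang 1.323
top cheeks 519 z [ 87.2  93.6 108.5] c [ 531.3 -184. ] size [251.  159.7] ang 1.326
top leg? 150 z [121.1 146.4 163.4] c [ 512.3 -186. ] size [136.6 187.4] ang 0.283
0 3477; 15 170; 30 118; 45 77; 60 79; 75 176; 90 371; 105 168; 120 51; 135 42; 150 57; 165 23; 180 192; 195 35; 
scene mat 4785 z [-0.9  2.7  6.1] c [483.4 201.6] size [311.2 252.8] ang 1.557
bench z -0.8290222093874713
scene boardtop 180 z [181.6 191.3 194.8] c [ 530.7 -184.3] size [221.6  15.1] ang 1.299
scene cheeks 569 z [ 86.7  93.6 109.4] c [ 533.5 -186.9] size [261.2 162.5] ang 1.319
scene leg? 424 z [122.2 141.8 161.3] c [ 569.4 -192.1] size [220.5  85.4] ang 1.35
0 1443; 15 174; 30 254; 45 230; 60 237; 75 308; 90 361; 105 206; 120 142; 135 162; 150 120; 165 85; 180 173; 195 7; 
wrist cam [ 241. -584.  383.] 64.2614518376429
```

View pics/crop.png

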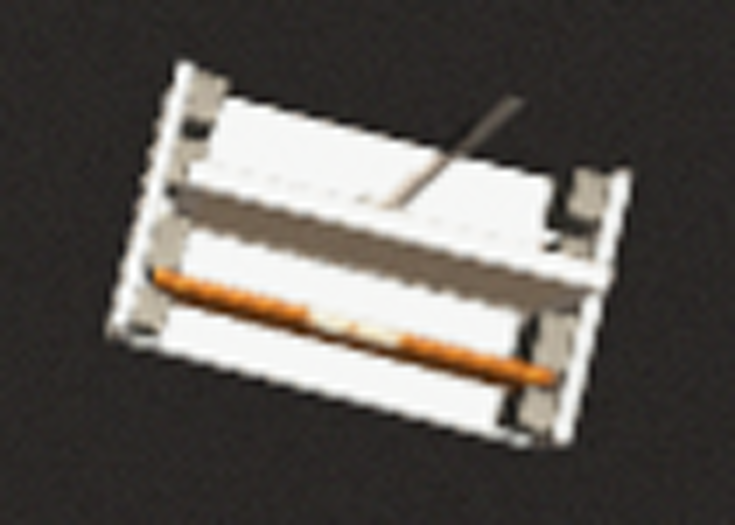

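The crop shows the leg running from its pin near crop (390,205) to its tip at (515,100). The board's top edge runs from (185,195) to (605,280). I'll ray-cast the key edges for better accuracy.

```bash
cat >> h.py <<'E'
def ray(c,uv,z):
    f=K(c); Km=np.array([[f,0,c["cx"]],[0,f,c["cy"]],[0,0,1]])
    n=cv2.undistortPoints(np.array(uv,np.float64).reshape(-1,1,2),Km,np.array([float(c["k1"]),0,0,0])).reshape(-1,2)
    d=np.c_[n,np.ones(len(n))]@np.array(c["R"]); o=-np.array(c["R"]).T@np.array(c["t"])
    return o+d*((z-o[2])/d[:,2])[:,None]
E
python3 - <<'E'
from h import *
for n in ("top","scene"):
    c=dict(np.load(n+"0.npz")); P=pts(c); im=c["image"].astype(int); X,Y,Z=np.moveaxis(P,-1,0)
    m=((Z<20)&(Z>-15)&(im.min(-1)>75)&(abs(X-487)<160)&(abs(Y-203)<190)).astype(np.uint8)
    m=cv2.morphologyEx(m,cv2.MORPH_OPEN,np.ones((3,3)))
    k,l,s,_=cv2.connectedComponentsWithStats(m); m=(l==1+s[1:,4].argmax()).astype(np.uint8)
    cn=max(cv2.findContours(m,0,2)[0],key=len).reshape(-1,2)
    r=cv2.minAreaRect(ray(c,cn,4)[:,:2].astype(np.float32)); print(n,"mat",np.round(r[0],1),np.round(r[1],1),round(np.radians(r[2]),4))
    # board top mask
    b=((Z>178)&(Z<206)&(abs(X-530)<60)&(abs(Y+184)<130)&(im.min(-1)>150))
    v,u=np.nonzero(b); q=ray(c,np.c_[u,v],193); r=cv2.minAreaRect(q[:,:2].astype(np.float32)); print(n,"board",np.round(r[0],1),np.round(r[1],1),round(np.radians(r[2]),4))
    ch=(Z>85)&(Z<110)&(abs(X-530)<130)&(abs(Y+184)<160); v,u=np.nonzero(ch); q=ray(c,np.c_[u,v],95)[:,:2]
    a=-0.25; e=np.array([[np.cos(a),np.sin(a)],[-np.sin(a),np.cos(a)]]); w=(q-[530.5,-184.5])@e.T; print("cheek range",w.min(0).round(1),w.max(0).round(1))
    # leg pixels in board frame
    W=(P[...,:2]-[530.5,-184.5])@e.T
    L=(Z>128)&(Z<165)&(W[...,0]>20)&(W[...,0]<110)&(abs(W[...,1])<95)
    v,u=np.nonzero(L); q=(ray(c,np.c_[u,v],150)[:,:2]-[530.5,-184.5])@e.T; print("leg ray",len(q),q.round(0).tolist()[:12])
    w=W[L]; print("leg depth",np.polyfit(w[:,0],w[:,1],1).round(3), w.min(0).round(),w.max(0).round())
c=dict(np.load("top0.npz")); uv=np.array([[515,100],[390,205]])/7+[255-.43,175-.43]
for i,z in ((0,148),(1,158)): print("leg hand",((ray(c,uv[i:i+1],z)[:,:2]-[530.5,-184.5])@e.T).round(1))
E
```

```text
top mat [487.1 202.9] [302.3 243.1] 1.5492
top board [ 529.8 -184.5] [218.2  13.3] 1.3226
cheek range [ -78.5 -124.6] [ 80.2 126.5]
leg ray 28 [[82.0, -42.0], [83.0, -46.0], [84.0, -49.0], [79.0, -43.0], [80.0, -47.0], [73.0, -37.0], [74.0, -41.0], [69.0, -34.0], [70.0, -38.0], [64.0, -32.0], [65.0, -35.0], [60.0, -29.0]]
leg depth [-0.628  6.475] [ 22. -50.] [84. -7.]
scene mat [487.8 204.7] [308.6 249.3] 1.5502
scene board [ 532.7 -180.4] [219.9  15.7] 1.3166
cheek range [ -77.1 -125.7] [ 84.2 139.1]
leg ray 118 [[33.0, -28.0], [30.0, -26.0], [27.0, -25.0], [23.0, -23.0], [20.0, -21.0], [17.0, -20.0], [82.0, -44.0], [79.0, -42.0], [76.0, -40.0], [72.0, -39.0], [69.0, -37.0], [66.0, -36.0]]
leg depth [-0.63   6.619] [ 20. -51.] [84. -4.]
leg hand [[ 85.1 -50.1]]
leg hand [[12.9  1.3]]
```

Results in the board frame:

| Item | Measured |
|---|---|
| Leg angle | about 1.01 rad |
| Leg tip | (87, -48) mm, matching the 90 mm length given |
| Board top centre | (530, -184.5), yaw -0.249 |
| Mat centre | (487, 203), yaw -0.021 |

I'll now move to above the wedge between leg and board, with the jaw shut.

Call:
step_arm(jaw=1, plan=[{"x": 0.98, "y": -0.41}, {"x": 0.98, "y": -0.41}, {"x": 0.98, "y": -0.41}, {"x": 0.98, "y": -0.41}, {"x": 0.98, "y": -0.41}, {"x": 0.98, "y": -0.41}, {"x": 0.98, "y": -0.41}, {"x": 0.98, "y": -0.41}, {"x": 0.98, "y": -0.41}, {"x": 0.98, "y": -0.41}])

```text
schema error: expected keys x, y, z, rx, ry, rz
```

Call:
step_arm(plan=[{"x": 0.98, "y": -0.41}, {"x": 0.98, "y": -0.41}, {"x": 0.98, "y": -0.41}, {"x": 0.98, "y": -0.41}, {"x": 0.98, "y": -0.41}, {"x": 0.98, "y": -0.41}, {"x": 0.98, "y": -0.41}, {"x": 0.98, "y": -0.41}, {"x": 0.98, "y": -0.41}, {"x": 0.98, "y": -0.41}])

```text
schema error: expected keys x, y, z, rx, ry, rz
```

Call:
step_arm(plan=[{"rz": -1}, {"rz": -1}, {"rz": -1}, {"rz": -1}, {"rz": -1}, {"rz": -1}, {"rz": -1}, {"rz": -1}, {"rz": -1}, {"rz": -1}])

```text
schema error: expected keys x, y, z, rx, ry, rz
```

Call:
step_arm(plan=[{"rz": -0.64}, {}, {}, {}, {}, {}, {}, {}, {}, {}])

```text
schema error: expected keys x, y, z, rx, ry, rz
```

All six keys are needed in each row.

Call:
step_arm(jaw=1, plan=[{"x": 0.98, "y": -0.41, "z": 0, "rx": 0, "ry": 0, "rz": 0}, {"x": 0.98, "y": -0.41, "z": 0, "rx": 0, "ry": 0, "rz": 0}, {"x": 0.98, "y": -0.41, "z": 0, "rx": 0, "ry": 0, "rz": 0}, {"x": 0.98, "y": -0.41, "z": 0, "rx": 0, "ry": 0, "rz": 0}, {"x": 0.98, "y": -0.41, "z": 0, "rx": 0, "ry": 0, "rz": 0}, {"x": 0.98, "y": -0.41, "z": 0, "rx": 0, "ry": 0, "rz": 0}, {"x": 0.98, "y": -0.41, "z": 0, "rx": 0, "ry": 0, "rz": 0}, {"x": 0.98, "y": -0.41, "z": 0, "rx": 0, "ry": 0, "rz": 0}, {"x": 0.98, "y": -0.41, "z": 0, "rx": 0, "ry": 0, "rz": 0}, {"x": 0.98, "y": -0.41, "z": 0, "rx": 0, "ry": 0, "rz": 0}])

```text
t: 0.98
eef_pos: [371.0, -441.8, 214.5]
tcp_rot: [-3.141, 0.0, 0.258]
ft_force: [0.1, 0.2, -0.3]
opening: 0.358
grip_force: 0.0
```

Call:
step_arm(plan=[{"x": 0.98, "y": -0.41, "z": 0, "rx": 0, "ry": 0, "rz": 0}, {"x": 0.98, "y": -0.41, "z": 0, "rx": 0, "ry": 0, "rz": 0}, {"x": 0.98, "y": -0.41, "z": 0, "rx": 0, "ry": 0, "rz": 0}, {"x": 0.98, "y": -0.41, "z": 0, "rx": 0, "ry": 0, "rz": 0}, {"x": 0.98, "y": -0.41, "z": 0, "rx": 0, "ry": 0, "rz": 0}, {"x": 0.98, "y": -0.41, "z": 0, "rx": 0, "ry": 0, "rz": 0}, {"x": 0.98, "y": -0.41, "z": 0, "rx": 0, "ry": 0, "rz": 0}, {"x": 0.98, "y": -0.41, "z": 0, "rx": 0, "ry": 0, "rz": 0}, {"x": 0.98, "y": -0.41, "z": 0, "rx": 0, "ry": 0, "rz": 0}, {"x": 0.98, "y": -0.41, "z": 0, "rx": 0, "ry": 0, "rz": 0}])

```text
t: 1.82
eef_pos: [581.8, -280.2, 214.4]
tcp_rot: [-3.141, 0.0, 0.258]
ft_force: [0.5, -0.4, -0.2]
opening: 0.003
grip_force: 0.0
```

Call:
step_arm(plan=[{"x": 0, "y": 0, "z": 0, "rx": 0, "ry": 0, "rz": -1}, {"x": 0, "y": 0, "z": 0, "rx": 0, "ry": 0, "rz": -1}, {"x": 0, "y": 0, "z": 0, "rx": 0, "ry": 0, "rz": -1}, {"x": 0, "y": 0, "z": 0, "rx": 0, "ry": 0, "rz": -1}, {"x": 0, "y": 0, "z": 0, "rx": 0, "ry": 0, "rz": -1}, {"x": 0, "y": 0, "z": 0, "rx": 0, "ry": 0, "rz": -1}, {"x": 0, "y": 0, "z": 0, "rx": 0, "ry": 0, "rz": -1}, {"x": 0, "y": 0, "z": 0, "rx": 0, "ry": 0, "rz": -1}, {"x": 0, "y": 0, "z": 0, "rx": 0, "ry": 0, "rz": -1}, {"x": 0, "y": 0, "z": 0, "rx": 0, "ry": 0, "rz": -1}])

```text
t: 2.65
eef_pos: [580.8, -281.2, 214.3]
tcp_rot: [-3.141, -0.0, 1.263]
ft_force: [0.3, 0.5, 0.3]
opening: 0.004
grip_force: 0.0
```

Call:
step_arm(plan=[{"x": 0, "y": 0, "z": 0, "rx": 0, "ry": 0, "rz": -0.6}, {"x": 0, "y": 0, "z": 0.4, "rx": 0, "ry": 0, "rz": 0}, {"x": 0, "y": 0, "z": 0.4, "rx": 0, "ry": 0, "rz": 0}, {"x": 0, "y": 0, "z": 0.4, "rx": 0, "ry": 0, "rz": 0}, {"x": 0, "y": 0, "z": 0.4, "rx": 0, "ry": 0, "rz": 0}, {"x": 0, "y": 0, "z": 0.4, "rx": 0, "ry": 0, "rz": 0}, {"x": 0, "y": 0, "z": 0.4, "rx": 0, "ry": 0, "rz": 0}, {"x": 0, "y": 0, "z": 0.4, "rx": 0, "ry": 0, "rz": 0}, {"x": 0, "y": 0, "z": 0.4, "rx": 0, "ry": 0, "rz": 0}, {"x": 0, "y": 0, "z": 0.25, "rx": 0, "ry": 0, "rz": 0}])

```text
t: 3.48
eef_pos: [580.6, -281.1, 126.8]
tcp_rot: [-3.141, -0.0, 1.318]
ft_force: [-0.2, -0.3, -0.5]
opening: 0.008
grip_force: 0.0
```

Run:
```python
from h import *
c=read_camera("wrist"); save(c,"w1.png"); np.savez("w1.npz",**c)
```

```text
(no output)
```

View pics/w1.png

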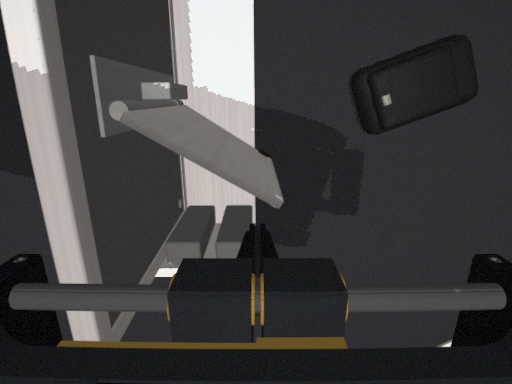

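The leg runs from its hinge near (130,105) to its tip at (283,200). The fingertips are at about (257,230), just below the tip on the side facing the board's back, so pushing along tool +x (up in the picture) is right.

Call:
step_arm(plan=[{"x": 0.1, "y": 0, "z": 0, "rx": 0, "ry": 0, "rz": 0}, {"x": 0.1, "y": 0, "z": 0, "rx": 0, "ry": 0, "rz": 0}, {"x": 0.1, "y": 0, "z": 0, "rx": 0, "ry": 0, "rz": 0}, {"x": 0.1, "y": 0, "z": 0, "rx": 0, "ry": 0, "rz": 0}, {"x": 0.1, "y": 0, "z": 0, "rx": 0, "ry": 0, "rz": 0}, {"x": 0.1, "y": 0, "z": 0, "rx": 0, "ry": 0, "rz": 0}, {"x": 0.1, "y": 0, "z": 0, "rx": 0, "ry": 0, "rz": 0}, {"x": 0.1, "y": 0, "z": 0, "rx": 0, "ry": 0, "rz": 0}, {"x": 0.1, "y": 0, "z": 0, "rx": 0, "ry": 0, "rz": 0}, {"x": 0.1, "y": 0, "z": 0, "rx": 0, "ry": 0, "rz": 0}])

```text
t: 4.37
eef_pos: [586.9, -257.6, 128.5]
tcp_rot: [-3.141, 0.001, 1.318]
ft_force: [-3.6, -5.1, 0.5]
opening: 0.004
grip_force: 2.9
```

Call:
step_arm(plan=[{"x": 0.06, "y": 0, "z": 0, "rx": 0, "ry": 0, "rz": 0}, {"x": 0.06, "y": 0, "z": 0, "rx": 0, "ry": 0, "rz": 0}, {"x": 0.06, "y": 0, "z": 0, "rx": 0, "ry": 0, "rz": 0}, {"x": 0.06, "y": 0, "z": 0, "rx": 0, "ry": 0, "rz": 0}, {"x": 0.06, "y": 0, "z": 0, "rx": 0, "ry": 0, "rz": 0}, {"x": 0.06, "y": 0, "z": 0, "rx": 0, "ry": 0, "rz": 0}, {"x": 0.06, "y": 0, "z": 0, "rx": 0, "ry": 0, "rz": 0}, {"x": 0.06, "y": 0, "z": 0, "rx": 0, "ry": 0, "rz": 0}, {"x": 0.06, "y": 0, "z": 0, "rx": 0, "ry": 0, "rz": 0}, {"x": 0.06, "y": 0, "z": 0, "rx": 0, "ry": 0, "rz": 0}])

```text
t: 5.2
eef_pos: [591.5, -243.9, 129.0]
tcp_rot: [3.139, 0.002, 1.317]
ft_force: [0.4, -8.3, 1.1]
opening: 0.005
grip_force: 3.2
```

Call:
step_arm(plan=[{"x": 0.06, "y": 0, "z": 0, "rx": 0, "ry": 0, "rz": 0}, {"x": 0.06, "y": 0, "z": 0, "rx": 0, "ry": 0, "rz": 0}, {"x": 0.06, "y": 0, "z": 0, "rx": 0, "ry": 0, "rz": 0}, {"x": 0.06, "y": 0, "z": 0, "rx": 0, "ry": 0, "rz": 0}, {"x": 0.06, "y": 0, "z": 0, "rx": 0, "ry": 0, "rz": 0}, {"x": 0.06, "y": 0, "z": 0, "rx": 0, "ry": 0, "rz": 0}, {"x": 0.06, "y": 0, "z": 0, "rx": 0, "ry": 0, "rz": 0}, {"x": 0.06, "y": 0, "z": 0, "rx": 0, "ry": 0, "rz": 0}, {"x": 0.06, "y": 0, "z": 0, "rx": 0, "ry": 0, "rz": 0}, {"x": 0.06, "y": 0, "z": 0, "rx": 0, "ry": 0, "rz": 0}])

```text
t: 6.03
eef_pos: [595.6, -229.4, 129.0]
tcp_rot: [3.138, 0.002, 1.317]
ft_force: [2.7, -9.1, 1.1]
opening: 0.007
grip_force: 3.4
```

```bash
cat > leg.py <<'E'
from h import *
c=read_camera("top"); P=pts(c); s=state()
X,Y,Z=np.moveaxis(P,-1,0); a=-.249; e=np.array([[np.cos(a),np.sin(a)],[-np.sin(a),np.cos(a)]])
im=c["image"].astype(int)
b=((Z>178)&(Z<206)&(abs(X-530)<60)&(abs(Y+184)<130)&(im.min(-1)>150)); v,u=np.nonzero(b)
q=(ray(c,np.c_[u,v],193)[:,:2]-[530.2,-184.5])@e.T; print("board y range",np.percentile(q,[1,99],axis=0).round(1).tolist())
print("tool in board frame",((s["eef_pos"][:2]-[530.2,-184.5])@e.T).round(1), "force bf",(s["ft_force"][:2]@e.T).round(1), "t",s["t"])
c=read_camera("wrist"); P=pts(c); Z=P[...,2]; W=(P[...,:2]-[530.2,-184.5])@e.T
L=(Z>138)&(Z<165)&(W[...,0]>22)&(W[...,0]<105)&(abs(W[...,1])<60)&(c["depth"]>60)
q=W[L]; print(len(q)); 
if len(q)>20:
    r=cv2.fitLine(q.astype(np.float32),cv2.DIST_HUBER,0,.01,.01).ravel(); print("leg line",r.round(3),"angle",np.arctan2(abs(r[0]),-r[1]*np.sign(r[0])).round(3))
save(c,"w_%d.png"%int(s["t"]*100)); np.savez("w_last.npz",**c)
E
python3 leg.py
```

```text
board y range [[-11.4, 41.8], [1.1, 112.7]]
tool in board frame [ 74.4 -27.2] force bf [ 2.9 -6.4] t 6.0833
3307
leg line [ 0.971 -0.24  59.615 -8.003] angle 1.329
```

Call:
step_arm(plan=[{"x": 0.05, "y": 0, "z": 0, "rx": 0, "ry": 0, "rz": 0}, {"x": 0.05, "y": 0, "z": 0, "rx": 0, "ry": 0, "rz": 0}, {"x": 0.05, "y": 0, "z": 0, "rx": 0, "ry": 0, "rz": 0}, {"x": 0.05, "y": 0, "z": 0, "rx": 0, "ry": 0, "rz": 0}, {"x": 0.05, "y": 0, "z": 0, "rx": 0, "ry": 0, "rz": 0}, {"x": 0.05, "y": 0, "z": 0, "rx": 0, "ry": 0, "rz": 0}, {"x": 0.05, "y": 0, "z": 0, "rx": 0, "ry": 0, "rz": 0}, {"x": 0.05, "y": 0, "z": 0, "rx": 0, "ry": 0, "rz": 0}, {"x": 0.05, "y": 0, "z": 0, "rx": 0, "ry": 0, "rz": 0}, {"x": 0.05, "y": 0, "z": 0, "rx": 0, "ry": 0, "rz": 0}])

```text
t: 6.97
eef_pos: [599.1, -217.4, 129.2]
tcp_rot: [3.137, 0.002, 1.317]
ft_force: [4.7, -8.1, 0.3]
opening: 0.006
grip_force: 3.5
```

```bash
python3 leg.py
```

```text
board y range [[-12.3, -102.6], [1.0, 112.8]]
tool in board frame [ 74.8 -14.7] force bf [ 5.1 -7. ] t 7.0167
3253
leg line [ 0.998 -0.071 67.882  0.729] angle 1.5
```

Call:
step_arm(plan=[{"x": 0.012, "y": 0.005, "z": 0, "rx": 0, "ry": 0, "rz": 0}, {"x": 0.012, "y": 0.005, "z": 0, "rx": 0, "ry": 0, "rz": 0}, {"x": 0.012, "y": 0.005, "z": 0, "rx": 0, "ry": 0, "rz": 0}, {"x": 0.012, "y": 0.005, "z": 0, "rx": 0, "ry": 0, "rz": 0}, {"x": 0.012, "y": 0.005, "z": 0, "rx": 0, "ry": 0, "rz": 0}, {"x": 0.012, "y": 0.005, "z": 0, "rx": 0, "ry": 0, "rz": 0}, {"x": 0.012, "y": 0.005, "z": 0, "rx": 0, "ry": 0, "rz": 0}, {"x": 0.012, "y": 0.005, "z": 0, "rx": 0, "ry": 0, "rz": 0}, {"x": 0.012, "y": 0.005, "z": 0, "rx": 0, "ry": 0, "rz": 0}, {"x": 0.012, "y": 0.005, "z": 0, "rx": 0, "ry": 0, "rz": 0}])

```text
t: 7.9
eef_pos: [600.3, -214.5, 129.0]
tcp_rot: [3.139, 0.002, 1.318]
ft_force: [0.7, -7.5, 2.2]
opening: 0.004
grip_force: 3.5
```

```bash
python3 leg.py
```

```text
board y range [[-11.4, -102.7], [1.5, 112.8]]
tool in board frame [ 75.4 -11.8] force bf [ 2.1 -6.5] t 7.95
3261
leg line [ 9.9900e-01 -3.4000e-02  5.7424e+01  3.3220e+00] angle 1.537
```

Call:
step_arm(plan=[{"x": 0.007, "y": 0, "z": 0, "rx": 0, "ry": 0, "rz": 0}, {"x": 0.007, "y": 0, "z": 0, "rx": 0, "ry": 0, "rz": 0}, {"x": 0.007, "y": 0, "z": 0, "rx": 0, "ry": 0, "rz": 0}, {"x": 0.007, "y": 0, "z": 0, "rx": 0, "ry": 0, "rz": 0}, {"x": 0.007, "y": 0, "z": 0, "rx": 0, "ry": 0, "rz": 0}, {"x": 0.007, "y": 0, "z": 0, "rx": 0, "ry": 0, "rz": 0}, {"x": 0.007, "y": 0, "z": 0, "rx": 0, "ry": 0, "rz": 0}, {"x": 0.007, "y": 0, "z": 0, "rx": 0, "ry": 0, "rz": 0}, {"x": 0.007, "y": 0, "z": 0, "rx": 0, "ry": 0, "rz": 0}, {"x": 0.007, "y": 0, "z": 0, "rx": 0, "ry": 0, "rz": 0}])

```text
t: 8.83
eef_pos: [600.8, -213.0, 129.0]
tcp_rot: [3.139, 0.002, 1.318]
ft_force: [1.3, -7.8, 2.1]
opening: 0.001
grip_force: 4.0
```

```bash
python3 leg.py
```

```text
board y range [[-11.4, -102.6], [1.7, 112.8]]
tool in board frame [ 75.4 -10.2] force bf [ 2.4 -7.5] t 8.8833
3243
leg line [ 1.0000e+00 -2.0000e-02  5.7386e+01  4.4150e+00] angle 1.551
```

Call:
step_arm(plan=[{"x": 0.004, "y": 0, "z": 0, "rx": 0, "ry": 0, "rz": 0}, {"x": 0.004, "y": 0, "z": 0, "rx": 0, "ry": 0, "rz": 0}, {"x": 0.004, "y": 0, "z": 0, "rx": 0, "ry": 0, "rz": 0}, {"x": 0.004, "y": 0, "z": 0, "rx": 0, "ry": 0, "rz": 0}, {"x": 0.004, "y": 0, "z": 0, "rx": 0, "ry": 0, "rz": 0}, {"x": 0.004, "y": 0, "z": 0, "rx": 0, "ry": 0, "rz": 0}, {"x": 0.004, "y": 0, "z": 0, "rx": 0, "ry": 0, "rz": 0}, {"x": 0.004, "y": 0, "z": 0, "rx": 0, "ry": 0, "rz": 0}, {"x": 0.004, "y": 0, "z": 0, "rx": 0, "ry": 0, "rz": 0}, {"x": 0.004, "y": 0, "z": 0, "rx": 0, "ry": 0, "rz": 0}])

```text
t: 9.77
eef_pos: [601.0, -212.2, 129.0]
tcp_rot: [3.139, 0.002, 1.318]
ft_force: [0.5, -9.5, 2.1]
opening: 0.01
grip_force: 4.4
```

```bash
python3 leg.py
```

```text
board y range [[-11.4, -102.6], [1.7, 112.8]]
tool in board frame [75.4 -9.4] force bf [ 2.8 -9.8] t 9.8167
3258
leg line [1.0000e+00 1.0000e-03 5.6072e+01 5.4120e+00] angle 1.572
```

Call:
step_arm(plan=[{"x": 0.004, "y": 0, "z": 0, "rx": 0, "ry": 0, "rz": 0}, {"x": 0.004, "y": 0, "z": 0, "rx": 0, "ry": 0, "rz": 0}, {"x": 0.004, "y": 0, "z": 0, "rx": 0, "ry": 0, "rz": 0}, {"x": 0.004, "y": 0, "z": 0, "rx": 0, "ry": 0, "rz": 0}, {"x": 0, "y": 0, "z": 0, "rx": 0, "ry": 0, "rz": 0}, {"x": 0, "y": 0, "z": 0, "rx": 0, "ry": 0, "rz": 0}, {"x": 0, "y": 0, "z": 0, "rx": 0, "ry": 0, "rz": 0}, {"x": 0, "y": 0, "z": 0, "rx": 0, "ry": 0, "rz": 0}, {"x": 0, "y": 0, "z": 0, "rx": 0, "ry": 0, "rz": 0}, {"x": 0, "y": 0, "z": 0, "rx": 0, "ry": 0, "rz": 0}])

```text
t: 10.7
eef_pos: [601.1, -211.8, 129.1]
tcp_rot: [3.139, 0.002, 1.318]
ft_force: [0.5, -9.5, 1.6]
opening: 0.004
grip_force: 4.5
```

```bash
python3 leg.py
```

```text
board y range [[-11.8, -102.6], [1.7, 112.8]]
tool in board frame [75.4 -9. ] force bf [  2.6 -10. ] t 10.75
3260
leg line [ 1.0000e+00 -4.0000e-03  5.6958e+01  5.4790e+00] angle 1.567
```

Call:
step_arm(plan=[{"x": 0.005, "y": 0, "z": 0, "rx": 0, "ry": 0, "rz": 0}, {"x": 0.005, "y": 0, "z": 0, "rx": 0, "ry": 0, "rz": 0}, {"x": 0.005, "y": 0, "z": 0, "rx": 0, "ry": 0, "rz": 0}, {"x": 0.005, "y": 0, "z": 0, "rx": 0, "ry": 0, "rz": 0}, {"x": 0, "y": 0, "z": 0, "rx": 0, "ry": 0, "rz": 0}, {"x": 0, "y": 0, "z": 0, "rx": 0, "ry": 0, "rz": 0}, {"x": 0, "y": 0, "z": 0, "rx": 0, "ry": 0, "rz": 0}, {"x": 0, "y": 0, "z": 0, "rx": 0, "ry": 0, "rz": 0}, {"x": 0, "y": 0, "z": 0, "rx": 0, "ry": 0, "rz": 0}, {"x": 0, "y": 0, "z": 0, "rx": 0, "ry": 0, "rz": 0}])

```text
t: 11.63
eef_pos: [601.2, -211.4, 129.2]
tcp_rot: [3.139, 0.002, 1.318]
ft_force: [-0.6, -9.6, 3.2]
opening: 0.004
grip_force: 4.6
```

```bash
python3 leg.py
```

```text
board y range [[-11.8, -102.6], [1.7, 112.8]]
tool in board frame [75.5 -8.6] force bf [ 3.5 -9.2] t 11.6833
3266
leg line [ 1.0000e+00 -5.0000e-03  5.7612e+01  6.0350e+00] angle 1.566
```

```bash
cat > rel.py <<'E'
from h import *
import sys
c=dict(np.load(sys.argv[1])); P=pts(c); Z=P[...,2]; a=-.249; e=np.array([[np.cos(a),np.sin(a)],[-np.sin(a),np.cos(a)]])
W=(P[...,:2]-[530.2,-184.5])@e.T; d=c["depth"]>60
b=d&(Z>186)&(Z<200)&(abs(W[...,0])<25)
q=W[b]; print("board",len(q),np.percentile(q,[2,50,98],axis=0).round(1).tolist())
# back edge of the top: max x per y bin
ys=np.arange(q[:,1].min()+5,q[:,1].max()-5,8)
for lab,p in (("back",98),("front",2)):
    x=[np.percentile(q[abs(q[:,1]-y)<4,0],p) for y in ys]; k=np.polyfit(ys,x,1); print(lab,k.round(4),ys[[0,-1]].round())
print("top z vs y",np.polyfit(q[:,1],P[b][:,2],1).round(4))
L=d&(Z>140)&(Z<165)&(W[...,0]>28)&(W[...,0]<98)&(abs(W[...,1])<60)
q=W[L]; r=cv2.fitLine(q.astype(np.float32),cv2.DIST_HUBER,0,.01,.01).ravel(); print("leg",r.round(3),len(q),"x",np.percentile(q[:,0],[1,99]).round(1))
for lo in range(30,96,13):
    y=q[abs(q[:,0]-lo)<6,1]; print(lo,np.percentile(y,[3,50,97]).round(1),end=" ")
print()
E
python3 rel.py w1.npz; python3 rel.py w_last.npz
```

```text
board 12945 [[-6.4, -93.0], [1.2, -12.6], [5.4, 31.1]]
back [1.3000e-03 5.3613e+00] [-97.  23.]
front [-0.0194 -6.3823] [-97.  23.]
top z vs y [1.400000e-03 1.913729e+02]
leg [  0.838  -0.546  48.471 -25.793] 2130 x [28.6 85.5]
30 [-20.8 -15.8 -12.2] 43 [-28.5 -22.9 -17.9] 56 [-36.6 -31.  -25.9] 69 [-45.1 -39.4 -34.2] 82 [-51.9 -47.  -42.6] board 12077 [[-10.3, -22.5], [-2.4, 55.4], [1.9, 103.7]]
back [-0.0174  2.1108] [-26.  94.]
front [-0.021  -8.4898] [-26.  94.]
top z vs y [-5.400000e-03  1.916666e+02]
leg [ 1.0000e+00 -1.4000e-02  6.1965e+01  6.1150e+00] 2823 x [28.6 95.8]
30 [1.8 6.4 7.1] 43 [2.2 6.6 7.3] 56 [2.3 6.8 7.5] 69 [1.7 4.7 7.7] 82 [1.  3.9 7.9] 95 [3.  7.1 8.9] Traceback (most recent call last):
  File "rel.py", line 15, in <module>
    y=q[abs(q[:,0]-lo)<6,1]; print(lo,np.percentile(y,[3,50,97]).round(1),end=" ")
                                      ~~~~~~~~~~~~~^^^^^^^^^^^^^
    return _quantile_unchecked(
        a, q, axis, out, overwrite_input, method, keepdims, weights)
    return _ureduce(a,
                    func=_quantile_ureduce_func,
    ...<5 lines>...
                    overwrite_input=overwrite_input,
                    method=method)
    r = func(a, **kwargs)
    result = _quantile(arr,
                       quantiles=q,
    ...<2 lines>...
                       out=out,
                       weights=wgt)
    slices_having_nans = np.isnan(arr[-1, ...])
                                  ~~~^^^^^^^^^
IndexError: index -1 is out of bounds for axis 0 with size 0
```

```bash
ls -t pics | head -1; cp pics/$(ls -t pics|head -1) pics/now.png
```

```text
w_1168.png
```

View pics/now.png

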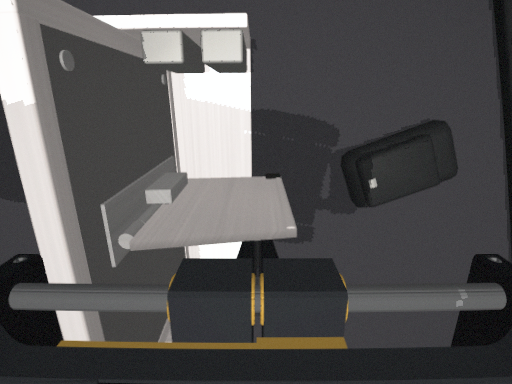

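At the stop the picture shows the leg square to the board's back, from (130,240) to (290,230). The force rose from about 6.5 N to 9.8 N. At a 75 mm arm that is about 0.73 N m, above the 0.5 N m of hinge friction, so the stop is engaged. Next I back off, rise and measure the board.

Call:
step_arm(plan=[{"x": -0.1, "y": 0, "z": 0, "rx": 0, "ry": 0, "rz": 0}, {"x": -0.2, "y": 0, "z": 0, "rx": 0, "ry": 0, "rz": 0}, {"x": -0.4, "y": 0, "z": 0, "rx": 0, "ry": 0, "rz": 0}, {"x": -0.1, "y": 0, "z": -0.4, "rx": 0, "ry": 0, "rz": 0}, {"x": 0, "y": 0, "z": -0.6, "rx": 0, "ry": 0, "rz": 0}, {"x": 0, "y": 0, "z": -0.6, "rx": 0, "ry": 0, "rz": 0}, {"x": 0, "y": 0, "z": -0.6, "rx": 0, "ry": 0, "rz": 0}, {"x": 0, "y": 0, "z": -0.6, "rx": 0, "ry": 0, "rz": 0}, {"x": 0, "y": 0, "z": -0.6, "rx": 0, "ry": 0, "rz": 0}, {"x": 0, "y": 0, "z": -0.5, "rx": 0, "ry": 0, "rz": 0}])

```text
t: 12.57
eef_pos: [595.7, -229.4, 227.8]
tcp_rot: [3.141, 0.0, 1.317]
ft_force: [-0.0, 0.3, -0.2]
opening: 0.002
grip_force: 0.0
```

Call:
step_arm(jaw=-1, plan=[{"x": 0, "y": 0, "z": 0, "rx": 0, "ry": 0, "rz": 0}, {"x": 0.15, "y": -0.4, "z": 0, "rx": 0, "ry": 0, "rz": 0}, {"x": 0.15, "y": -0.4, "z": 0, "rx": 0, "ry": 0, "rz": 0}, {"x": 0.15, "y": -0.4, "z": 0, "rx": 0, "ry": 0, "rz": 0}, {"x": 0.15, "y": -0.4, "z": 0, "rx": 0, "ry": 0, "rz": 0}, {"x": 0.15, "y": -0.4, "z": 0, "rx": 0, "ry": 0, "rz": 0}, {"x": 0.15, "y": -0.4, "z": 0, "rx": 0, "ry": 0, "rz": 0}, {"x": 0.15, "y": -0.4, "z": 0, "rx": 0, "ry": 0, "rz": 0}, {"x": 0.15, "y": -0.3, "z": 0, "rx": 0, "ry": 0, "rz": 0}, {"x": 0, "y": 0, "z": 0, "rx": 0, "ry": 0, "rz": 0}])

```text
t: 13.4
eef_pos: [527.1, -179.8, 225.9]
tcp_rot: [-3.141, -0.0, 1.318]
ft_force: [0.2, -0.2, 1.1]
opening: 0.65
grip_force: 0.0
```

```bash
python3 - <<'E'
from h import *
c=read_camera("wrist"); np.savez("w3.npz",**c); save(c,"w3.png"); print(state()["eef_pos"].round(1),state()["tcp_rot"].round(3))
c=read_camera("scene"); np.savez("s3.npz",**c)
E
python3 rel.py w3.npz 2>/dev/null
python3 - <<'E'
from h import *
for n in ("w3","s3"):
    c=dict(np.load(n+".npz")); P=pts(c); X,Y,Z=np.moveaxis(P,-1,0); a=-.249; e=np.array([[np.cos(a),np.sin(a)],[-np.sin(a),np.cos(a)]])
    W=(P[...,:2]-[530.2,-184.5])@e.T
    b=(Z>183)&(Z<202)&(abs(W[...,0])<25)&(abs(W[...,1])<130)&(c["depth"]>60)
    r=cv2.minAreaRect(W[b].astype(np.float32)); print(n,b.sum(),np.percentile(W[b],[1,50,99],axis=0).round(1).tolist(),np.round(r[0],1),np.round(r[1],1),np.radians(r[2]).round(3),"z",np.percentile(Z[b],[5,50,95]).round(1))
E
```

```text
[ 527.9 -180.3  226.1] [3.141 0.    1.318]
board 4436 [[-11.2, -100.0], [-4.7, 36.2], [1.8, 110.1]]
w3 4436 [[-11.5, -103.3], [-4.7, 36.2], [2.1, 111.3]] [-4.3  2.8] [ 12.1 219.8] 0.019 z [190.8 191.9 193. ]
s3 135 [[-10.1, -102.4], [-1.5, 37.9], [4.4, 114.5]] [-2.8  6.3] [ 14.7 220.8] 0.003 z [185.2 191.3 194.4]
```

View pics/w3.png

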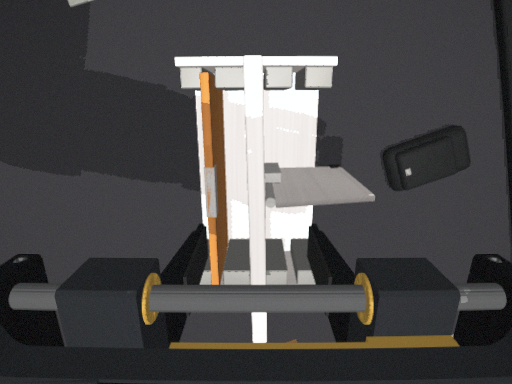

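The wrist view shows the board's top edge as a white strip at x≈257, running from row 55 to 340. The leg stands square to the back at (275–370, 190), and the clipboard is clear at (212,190). I descend to grasp.

Call:
step_arm(jaw=-1, plan=[{"x": -0.03, "y": -0.04, "z": 0, "rx": 0, "ry": 0, "rz": -0.23}, {"x": 0, "y": 0, "z": 0.2, "rx": 0, "ry": 0, "rz": 0}, {"x": 0, "y": 0, "z": 0.3, "rx": 0, "ry": 0, "rz": 0}, {"x": 0, "y": 0, "z": 0.3, "rx": 0, "ry": 0, "rz": 0}, {"x": 0, "y": 0, "z": 0.3, "rx": 0, "ry": 0, "rz": 0}, {"x": 0, "y": 0, "z": 0.3, "rx": 0, "ry": 0, "rz": 0}, {"x": 0, "y": 0, "z": 0.3, "rx": 0, "ry": 0, "rz": 0}, {"x": 0, "y": 0, "z": 0.3, "rx": 0, "ry": 0, "rz": 0}, {"x": 0, "y": 0, "z": 0.3, "rx": 0, "ry": 0, "rz": 0}, {"x": 0, "y": 0, "z": 0.18, "rx": 0, "ry": 0, "rz": 0}])

```text
t: 14.33
eef_pos: [526.8, -181.0, 162.7]
tcp_rot: [-3.141, -0.0, 1.341]
ft_force: [0.2, 0.4, -0.0]
opening: 1.0
grip_force: 0.0
```

Call:
step_arm(jaw=1, plan=[{"x": 0, "y": 0, "z": 0, "rx": 0, "ry": 0, "rz": 0}, {"x": 0, "y": 0, "z": 0, "rx": 0, "ry": 0, "rz": 0}, {"x": 0, "y": 0, "z": 0, "rx": 0, "ry": 0, "rz": 0}, {"x": 0, "y": 0, "z": 0, "rx": 0, "ry": 0, "rz": 0}, {"x": 0, "y": 0, "z": 0, "rx": 0, "ry": 0, "rz": 0}, {"x": 0, "y": 0, "z": 0, "rx": 0, "ry": 0, "rz": 0}, {"x": 0, "y": 0, "z": 0, "rx": 0, "ry": 0, "rz": 0}, {"x": 0, "y": 0, "z": 0, "rx": 0, "ry": 0, "rz": 0}, {"x": 0, "y": 0, "z": 0, "rx": 0, "ry": 0, "rz": 0}, {"x": 0, "y": 0, "z": 0, "rx": 0, "ry": 0, "rz": 0}])

```text
t: 15.17
eef_pos: [527.0, -181.1, 163.9]
tcp_rot: [3.142, 0.0, 1.341]
ft_force: [-0.3, 0.6, 0.2]
opening: 0.357
grip_force: 0.0
```

Call:
step_arm(plan=[{"x": 0, "y": 0, "z": 0, "rx": 0, "ry": 0, "rz": 0}, {"x": 0, "y": 0, "z": 0, "rx": 0, "ry": 0, "rz": 0}, {"x": 0, "y": 0, "z": 0, "rx": 0, "ry": 0, "rz": 0}, {"x": 0, "y": 0, "z": 0, "rx": 0, "ry": 0, "rz": 0}, {"x": 0, "y": 0, "z": 0, "rx": 0, "ry": 0, "rz": 0}, {"x": 0, "y": 0, "z": 0, "rx": 0, "ry": 0, "rz": 0}, {"x": 0, "y": 0, "z": -0.05, "rx": 0, "ry": 0, "rz": 0}, {"x": 0, "y": 0, "z": -0.1, "rx": 0, "ry": 0, "rz": 0}, {"x": 0, "y": 0, "z": -0.1, "rx": 0, "ry": 0, "rz": 0}, {"x": 0, "y": 0, "z": -0.1, "rx": 0, "ry": 0, "rz": 0}])

```text
t: 16.0
eef_pos: [526.7, -181.0, 172.5]
tcp_rot: [-3.141, -0.0, 1.341]
ft_force: [-1.0, -0.1, -7.2]
opening: 0.123
grip_force: 30.0
```

Call:
step_arm(plan=[{"x": 0, "y": 0, "z": -0.2, "rx": 0, "ry": 0, "rz": 0}, {"x": 0, "y": 0, "z": -0.4, "rx": 0, "ry": 0, "rz": 0}, {"x": 0, "y": 0, "z": -0.6, "rx": 0, "ry": 0, "rz": 0}, {"x": 0, "y": 0, "z": -0.6, "rx": 0, "ry": 0, "rz": 0}, {"x": 0, "y": 0, "z": -0.6, "rx": 0, "ry": 0, "rz": 0}, {"x": 0, "y": 0, "z": -0.6, "rx": 0, "ry": 0, "rz": 0}, {"x": 0, "y": 0, "z": -0.6, "rx": 0, "ry": 0, "rz": 0}, {"x": 0, "y": 0, "z": -0.6, "rx": 0, "ry": 0, "rz": 0}, {"x": 0, "y": 0, "z": -0.5, "rx": 0, "ry": 0, "rz": 0}, {"x": 0, "y": 0, "z": -0.3, "rx": 0, "ry": 0, "rz": 0}])

```text
t: 16.83
eef_pos: [527.3, -181.3, 300.1]
tcp_rot: [3.139, 0.001, 1.341]
ft_force: [0.1, 0.3, -6.6]
opening: 0.121
grip_force: 30.0
```

```bash
cat > held.py <<'E'
from h import *
from scipy.spatial.transform import Rotation as Ro
s=state(); R=Ro.from_euler("xyz",s["tcp_rot"]).as_matrix(); p=s["eef_pos"]
print(p.round(1),s["tcp_rot"].round(3),s["ft_force"].round(1),s["moment"].round(2),s["t"])
for n in ("wrist","scene"):
    c=read_camera(n); P=pts(c); T=(P-p)@R   # tool coords: x=board y, y=board x, z=down
    d=(c["depth"]>60)
    b=d&(T[...,2]>-36)&(T[...,2]<-22)&(abs(T[...,1])<25)&(abs(T[...,0])<125)
    q=T[b]; r=cv2.minAreaRect(q[:,:2].astype(np.float32)); print(n,"top edge (tool x,y)",np.round(r[0],1),np.round(r[1],1),np.radians(r[2]).round(3),"z",np.median(q[:,2]).round(1),"slope z/x",np.polyfit(q[:,0],q[:,2],1)[0].round(4))
    bk=d&(T[...,2]>0)&(T[...,2]<150)&(abs(T[...,1])<15)&(abs(T[...,0])<100)&(abs(T[...,0])>20)
    q=T[bk]; 
    if len(q)>50:
        A=np.c_[q[:,0],q[:,2],np.ones(len(q))]; k=np.linalg.lstsq(A,q[:,1],rcond=None)[0]; res=q[:,1]-A@k; g=abs(res)<4; k=np.linalg.lstsq(A[g],q[g,1],rcond=None)[0]; print("back plane y = %.4f x + %.4f z + %.1f"%tuple(k),g.sum())
    L=d&(T[...,2]>0)&(T[...,2]<40)&(T[...,1]>25)&(T[...,1]<110)&(abs(T[...,0])<30)
    q=T[L]
    if len(q)>20:
        hi=[(y,np.percentile(q[abs(q[:,1]-y)<5,0],95),np.percentile(q[abs(q[:,1]-y)<5,0],5)) for y in range(32,96,10) if (abs(q[:,1]-y)<5).sum()>5]
        hi=np.array(hi); print("leg edges slopes",np.polyfit(hi[:,0],hi[:,1],1).round(3),np.polyfit(hi[:,0],hi[:,2],1).round(3),len(q))
    save(c,"held_%s_%d.png"%(n,s["t"]*100))
E
python3 held.py
```

```text
[ 527.3 -181.3  300.1] [3.139e+00 1.000e-03 1.341e+00] [ 0.1  0.3 -6.6] [-0.02 -0.04  0.01] 16.8333
wrist top edge (tool x,y) [29.2 -1.5] [ 30.6 161.6] 1.47 z -28.1 slope z/x 0.0009
leg edges slopes [0.    3.389] [-0.005 -0.913] 2549
scene top edge (tool x,y) [1.7 0.6] [ 29.2 222.5] 1.52 z -28.9 slope z/x -0.0012
back plane y = 0.0186 x + 0.0086 z + 5.1 460
leg edges slopes [0.009 7.295] [ 0.012 -0.216] 184
```

The board hangs square in the gripper and the leg is square to its back, with slopes within 0.01. Now I transfer it to above the mat.

Call:
step_arm(plan=[{"x": 0, "y": 0, "z": 0, "rx": 0, "ry": 0, "rz": -0.5}, {"x": 0, "y": 0, "z": 0, "rx": 0, "ry": 0, "rz": -0.8}, {"x": 0, "y": 0, "z": 0, "rx": 0, "ry": 0, "rz": -0.79}, {"x": 0.4, "y": -0.16, "z": 0, "rx": 0, "ry": 0, "rz": 0}, {"x": 0.7, "y": -0.16, "z": 0, "rx": 0, "ry": 0, "rz": 0}, {"x": 0.9, "y": -0.16, "z": 0, "rx": 0, "ry": 0, "rz": 0}, {"x": 0.9, "y": -0.16, "z": 0, "rx": 0, "ry": 0, "rz": 0}, {"x": 0.9, "y": -0.16, "z": 0, "rx": 0, "ry": 0, "rz": 0}, {"x": 0.9, "y": -0.16, "z": 0, "rx": 0, "ry": 0, "rz": 0}, {"x": 0.9, "y": -0.16, "z": 0, "rx": 0, "ry": 0, "rz": 0}])

```text
t: 17.77
eef_pos: [501.0, -39.0, 297.2]
tcp_rot: [-3.141, -0.0, 1.547]
ft_force: [0.1, -0.0, -6.6]
opening: 0.128
grip_force: 30.0
```

Call:
step_arm(plan=[{"x": 0.95, "y": -0.16, "z": 0, "rx": 0, "ry": 0, "rz": 0}, {"x": 0.95, "y": -0.16, "z": 0, "rx": 0, "ry": 0, "rz": 0}, {"x": 0.95, "y": -0.16, "z": 0, "rx": 0, "ry": 0, "rz": 0}, {"x": 0.95, "y": -0.16, "z": 0, "rx": 0, "ry": 0, "rz": 0}, {"x": 0.95, "y": -0.16, "z": 0, "rx": 0, "ry": 0, "rz": 0}, {"x": 0.95, "y": -0.16, "z": 0, "rx": 0, "ry": 0, "rz": 0}, {"x": 0.95, "y": -0.16, "z": 0, "rx": 0, "ry": 0, "rz": 0}, {"x": 0.95, "y": -0.16, "z": 0, "rx": 0, "ry": 0, "rz": 0}, {"x": 0.95, "y": -0.16, "z": 0, "rx": 0, "ry": 0, "rz": 0}, {"x": 0.7, "y": -0.16, "z": 0, "rx": 0, "ry": 0, "rz": 0}])

```text
t: 18.6
eef_pos: [465.6, 193.4, 297.2]
tcp_rot: [-3.141, -0.0, 1.548]
ft_force: [-0.6, -0.2, -6.2]
opening: 0.126
grip_force: 30.0
```

Call:
step_arm(plan=[{"x": 0.4, "y": 0, "z": 0, "rx": 0, "ry": 0, "rz": 0}, {"x": 0, "y": 0, "z": 0, "rx": 0.2, "ry": 0, "rz": 0}, {"x": 0, "y": 0, "z": 0, "rx": 0.4, "ry": 0, "rz": 0}, {"x": 0, "y": 0, "z": 0, "rx": 0.4, "ry": 0, "rz": 0}, {"x": 0, "y": 0, "z": 0, "rx": 0.4, "ry": 0, "rz": 0}, {"x": 0, "y": 0, "z": 0, "rx": 0.2, "ry": 0, "rz": 0}, {"x": 0, "y": 0, "z": 0, "rx": 0.2, "ry": 0, "rz": 0}, {"x": 0, "y": 0, "z": 0, "rx": 0, "ry": 0, "rz": 0}, {"x": 0, "y": 0, "z": 0, "rx": 0, "ry": 0, "rz": 0}, {"x": 0, "y": 0, "z": 0, "rx": 0, "ry": 0, "rz": 0}])

```text
t: 19.43
eef_pos: [466.9, 201.3, 297.6]
tcp_rot: [-2.962, 0.0, 1.55]
ft_force: [-1.6, -0.6, -6.2]
opening: 0.123
grip_force: 30.0
```

```bash
python3 held.py
```

```text
[466.9 201.3 297.6] [-2.962  0.     1.55 ] [-1.6 -0.6 -6.2] [-0.07 -0.46  0.01] 19.4333
wrist top edge (tool x,y) [29.2 -1.3] [ 30.1 161.8] 1.471 z -28.2 slope z/x 0.0008
leg edges slopes [-1.00e-03  3.39e+00] [-0.006 -0.875] 2577
scene top edge (tool x,y) [43.8 -0.6] [ 27.4 139. ] 1.47 z -28.3 slope z/x 0.011
back plane y = -0.0049 x + 0.0052 z + 5.8 1081
leg edges slopes [-0.019  5.696] [ 0.018 -1.265] 169
```

Call:
step_arm(plan=[{"x": 0.03, "y": 0.04, "z": 0.5, "rx": 0, "ry": 0, "rz": 0}, {"x": 0, "y": 0.09, "z": 0.5, "rx": 0, "ry": 0, "rz": 0}, {"x": 0, "y": 0.09, "z": 0.5, "rx": 0, "ry": 0, "rz": 0}, {"x": 0, "y": 0.09, "z": 0.5, "rx": 0, "ry": 0, "rz": 0}, {"x": 0, "y": 0.09, "z": 0.5, "rx": 0, "ry": 0, "rz": 0}, {"x": 0, "y": 0.09, "z": 0.5, "rx": 0, "ry": 0, "rz": 0}, {"x": 0, "y": 0.09, "z": 0.5, "rx": 0, "ry": 0, "rz": 0}, {"x": 0, "y": 0.09, "z": 0.5, "rx": 0, "ry": 0, "rz": 0}, {"x": 0, "y": 0.09, "z": 0.5, "rx": 0, "ry": 0, "rz": 0}, {"x": 0, "y": 0.054, "z": 0.3, "rx": 0, "ry": 0, "rz": 0}])

```text
t: 20.37
eef_pos: [465.2, 202.2, 175.0]
tcp_rot: [-2.961, 0.0, 1.55]
ft_force: [0.6, 0.9, -6.1]
opening: 0.127
grip_force: 30.0
```

Call:
step_arm(plan=[{"x": 0, "y": 0.009, "z": 0.05, "rx": 0, "ry": 0, "rz": 0}, {"x": 0, "y": 0.009, "z": 0.05, "rx": 0, "ry": 0, "rz": 0}, {"x": 0, "y": 0.009, "z": 0.05, "rx": 0, "ry": 0, "rz": 0}, {"x": 0, "y": 0.009, "z": 0.05, "rx": 0, "ry": 0, "rz": 0}, {"x": 0, "y": 0.009, "z": 0.05, "rx": 0, "ry": 0, "rz": 0}, {"x": 0, "y": 0.009, "z": 0.05, "rx": 0, "ry": 0, "rz": 0}, {"x": 0, "y": 0, "z": 0, "rx": 0, "ry": 0, "rz": 0}, {"x": 0, "y": 0, "z": 0, "rx": 0, "ry": 0, "rz": 0}, {"x": 0, "y": 0, "z": 0, "rx": 0, "ry": 0, "rz": 0}, {"x": 0, "y": 0, "z": 0, "rx": 0, "ry": 0, "rz": 0}])

```text
t: 21.2
eef_pos: [465.6, 202.3, 168.3]
tcp_rot: [-2.962, 0.0, 1.55]
ft_force: [-0.0, 0.9, -6.8]
opening: 0.124
grip_force: 30.0
```

Run:
```python
from h import *
s=state(); print(s["eef_pos"].round(1),s["tcp_rot"].round(3),s["ft_force"].round(1),s["moment"].round(2))
c=read_camera("scene"); np.savez("s5.npz",**c); cv2.imwrite("pics/s5.png",cv2.resize(c["image"][170:300,230:400],None,fx=4,fy=4,interpolation=cv2.INTER_CUBIC)[...,::-1])
```

```text
[465.6 202.3 168.3] [-2.962  0.     1.55 ] [-0.   0.9 -6.8] [-0.05 -0.44  0.01]
```

View pics/s5.png

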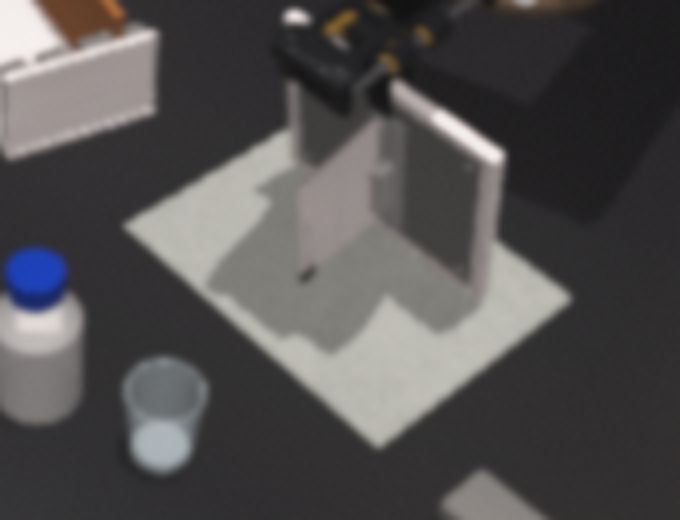

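The board hangs over the mat with its leg towards mat +x and its foot at crop (305,275). It's about 10 mm above the mat and well centred, so I lower it gently.

Call:
step_arm(plan=[{"x": 0, "y": 0.006, "z": 0.034, "rx": 0, "ry": 0, "rz": 0}, {"x": 0, "y": 0.006, "z": 0.034, "rx": 0, "ry": 0, "rz": 0}, {"x": 0, "y": 0.006, "z": 0.034, "rx": 0, "ry": 0, "rz": 0}, {"x": 0, "y": 0.006, "z": 0.034, "rx": 0, "ry": 0, "rz": 0}, {"x": 0, "y": 0.006, "z": 0.034, "rx": 0, "ry": 0, "rz": 0}, {"x": 0, "y": 0.006, "z": 0.034, "rx": 0, "ry": 0, "rz": 0}, {"x": 0, "y": 0.006, "z": 0.034, "rx": 0, "ry": 0, "rz": 0}, {"x": 0, "y": 0.006, "z": 0.034, "rx": 0, "ry": 0, "rz": 0}, {"x": 0, "y": 0, "z": 0, "rx": 0, "ry": 0, "rz": 0}, {"x": 0, "y": 0, "z": 0, "rx": 0, "ry": 0, "rz": 0}])

```text
t: 22.08
eef_pos: [465.5, 202.2, 161.3]
tcp_rot: [-2.962, 0.0, 1.55]
ft_force: [0.8, 0.5, -6.9]
opening: 0.124
grip_force: 30.0
```

Call:
step_arm(plan=[{"x": 0, "y": 0.002, "z": 0.01, "rx": 0, "ry": 0, "rz": 0}, {"x": 0, "y": 0.002, "z": 0.01, "rx": 0, "ry": 0, "rz": 0}, {"x": 0, "y": 0.002, "z": 0.01, "rx": 0, "ry": 0, "rz": 0}, {"x": 0, "y": 0.002, "z": 0.01, "rx": 0, "ry": 0, "rz": 0}, {"x": 0, "y": 0.002, "z": 0.01, "rx": 0, "ry": 0, "rz": 0}, {"x": 0, "y": 0.002, "z": 0.01, "rx": 0, "ry": 0, "rz": 0}, {"x": 0, "y": 0.002, "z": 0.01, "rx": 0, "ry": 0, "rz": 0}, {"x": 0, "y": 0.002, "z": 0.01, "rx": 0, "ry": 0, "rz": 0}, {"x": 0, "y": 0, "z": 0, "rx": 0, "ry": 0, "rz": 0}, {"x": 0, "y": 0, "z": 0, "rx": 0, "ry": 0, "rz": 0}])

```text
t: 22.92
eef_pos: [465.6, 202.2, 159.3]
tcp_rot: [-2.962, 0.0, 1.55]
ft_force: [0.8, 0.0, -5.5]
opening: 0.125
grip_force: 30.0
```

Contact is beginning: the supported weight fell from 6.9 to 5.5 N. I continue in small steps.

Call:
step_arm(plan=[{"x": 0, "y": 0.001, "z": 0.005, "rx": 0, "ry": 0, "rz": 0}, {"x": 0, "y": 0.001, "z": 0.005, "rx": 0, "ry": 0, "rz": 0}, {"x": 0, "y": 0.001, "z": 0.005, "rx": 0, "ry": 0, "rz": 0}, {"x": 0, "y": 0.001, "z": 0.005, "rx": 0, "ry": 0, "rz": 0}, {"x": 0, "y": 0.001, "z": 0.005, "rx": 0, "ry": 0, "rz": 0}, {"x": 0, "y": 0.001, "z": 0.005, "rx": 0, "ry": 0, "rz": 0}, {"x": 0, "y": 0, "z": 0, "rx": 0, "ry": 0, "rz": 0}, {"x": 0, "y": 0, "z": 0, "rx": 0, "ry": 0, "rz": 0}, {"x": 0, "y": 0, "z": 0, "rx": 0, "ry": 0, "rz": 0}, {"x": 0, "y": 0, "z": 0, "rx": 0, "ry": 0, "rz": 0}])

```text
t: 23.75
eef_pos: [465.6, 202.3, 158.6]
tcp_rot: [-2.962, 0.0, 1.55]
ft_force: [-0.5, -0.5, -4.4]
opening: 0.127
grip_force: 30.0
```

```bash
python3 -c "
from h import *
s=state(); print(s['ft_force'].round(1),s['moment'].round(2),s['eef_pos'].round(2))"
```

```text
[-0.5 -0.5 -4.4] [-0.04 -0.33  0.03] [465.56 202.28 158.6 ]
```

Call:
step_arm(plan=[{"x": 0, "y": 0.001, "z": 0.006, "rx": 0, "ry": 0, "rz": 0}, {"x": 0, "y": 0.001, "z": 0.006, "rx": 0, "ry": 0, "rz": 0}, {"x": 0, "y": 0.001, "z": 0.006, "rx": 0, "ry": 0, "rz": 0}, {"x": 0, "y": 0.001, "z": 0.006, "rx": 0, "ry": 0, "rz": 0}, {"x": 0, "y": 0.001, "z": 0.006, "rx": 0, "ry": 0, "rz": 0}, {"x": 0, "y": 0.001, "z": 0.006, "rx": 0, "ry": 0, "rz": 0}, {"x": 0, "y": 0, "z": 0, "rx": 0, "ry": 0, "rz": 0}, {"x": 0, "y": 0, "z": 0, "rx": 0, "ry": 0, "rz": 0}, {"x": 0, "y": 0, "z": 0, "rx": 0, "ry": 0, "rz": 0}, {"x": 0, "y": 0, "z": 0, "rx": 0, "ry": 0, "rz": 0}])

```text
t: 24.58
eef_pos: [465.6, 202.3, 158.3]
tcp_rot: [-2.962, -0.0, 1.55]
ft_force: [-1.9, -0.9, 6.6]
opening: 0.127
grip_force: 30.0
```

```bash
python3 -c "
from h import *
s=state(); print(s['ft_force'].round(1),s['moment'].round(2),s['eef_pos'].round(2))"
```

```text
[-1.9 -0.9  6.6] [-0.23  0.37  0.01] [465.64 202.27 158.29]
```

It now rests fully on the mat. I ease off the slight preload, then open.

Call:
step_arm(plan=[{"x": 0, "y": -0.001, "z": -0.006, "rx": 0, "ry": 0, "rz": 0}, {"x": 0, "y": -0.001, "z": -0.004, "rx": 0, "ry": 0, "rz": 0}, {"x": 0, "y": 0, "z": 0, "rx": 0, "ry": 0, "rz": 0}, {"x": 0, "y": 0, "z": 0, "rx": 0, "ry": 0, "rz": 0}, {"x": 0, "y": 0, "z": 0, "rx": 0, "ry": 0, "rz": 0}, {"x": 0, "y": 0, "z": 0, "rx": 0, "ry": 0, "rz": 0}, {"x": 0, "y": 0, "z": 0, "rx": 0, "ry": 0, "rz": 0}, {"x": 0, "y": 0, "z": 0, "rx": 0, "ry": 0, "rz": 0}, {"x": 0, "y": 0, "z": 0, "rx": 0, "ry": 0, "rz": 0}, {"x": 0, "y": 0, "z": 0, "rx": 0, "ry": 0, "rz": 0}])

```text
t: 25.42
eef_pos: [465.6, 202.3, 158.3]
tcp_rot: [-2.962, -0.0, 1.55]
ft_force: [-1.9, -1.1, 6.1]
opening: 0.125
grip_force: 30.0
```

Call:
step_arm(jaw=-1, plan=[{"x": 0, "y": 0, "z": 0, "rx": 0, "ry": 0, "rz": 0}, {"x": 0, "y": 0, "z": 0, "rx": 0, "ry": 0, "rz": 0}, {"x": 0, "y": 0, "z": 0, "rx": 0, "ry": 0, "rz": 0}, {"x": 0, "y": 0, "z": 0, "rx": 0, "ry": 0, "rz": 0}, {"x": 0, "y": 0, "z": 0, "rx": 0, "ry": 0, "rz": 0}, {"x": 0, "y": 0, "z": 0, "rx": 0, "ry": 0, "rz": 0}, {"x": 0, "y": 0, "z": 0, "rx": 0, "ry": 0, "rz": 0}, {"x": 0, "y": 0, "z": 0, "rx": 0, "ry": 0, "rz": 0}, {"x": 0, "y": 0, "z": 0, "rx": 0, "ry": 0, "rz": 0}, {"x": 0, "y": 0, "z": 0, "rx": 0, "ry": 0, "rz": 0}])

```text
t: 26.25
eef_pos: [465.5, 202.2, 157.9]
tcp_rot: [-2.962, 0.0, 1.55]
ft_force: [0.3, -0.2, -0.1]
opening: 0.765
grip_force: 0.0
```

Call:
step_arm(plan=[{"x": 0, "y": 0, "z": 0, "rx": 0, "ry": 0, "rz": 0}, {"x": 0, "y": 0, "z": 0, "rx": 0, "ry": 0, "rz": 0}, {"x": 0, "y": 0, "z": -0.2, "rx": 0, "ry": 0, "rz": 0}, {"x": 0, "y": 0, "z": -0.4, "rx": 0, "ry": 0, "rz": 0}, {"x": 0, "y": 0, "z": -0.5, "rx": 0, "ry": 0, "rz": 0}, {"x": 0, "y": 0, "z": -0.6, "rx": 0, "ry": 0, "rz": 0}, {"x": 0, "y": 0, "z": -0.6, "rx": 0, "ry": 0, "rz": 0}, {"x": 0, "y": 0, "z": -0.6, "rx": 0, "ry": 0, "rz": 0}, {"x": 0, "y": 0, "z": -0.6, "rx": 0, "ry": 0, "rz": 0}, {"x": 0, "y": 0, "z": -0.5, "rx": 0, "ry": 0, "rz": 0}])

```text
t: 27.08
eef_pos: [483.8, 201.9, 258.4]
tcp_rot: [-2.963, -0.0, 1.55]
ft_force: [-1.2, -0.3, -0.3]
opening: 1.002
grip_force: 0.0
```

```bash
cat > fin.py <<'E'
from h import *
s=state(); print(s["t"],s["eef_pos"].round(1))
mc=np.array([487.1,202.9]); a=-.021; e=np.array([[np.cos(a),np.sin(a)],[-np.sin(a),np.cos(a)]])
for n in ("wrist","scene","top"):
    c=read_camera(n); P=pts(c); Z=P[...,2]; W=(P[...,:2]-mc)@e.T
    b=(c["depth"]>60)&(Z>178)&(Z<196)&(abs(W[...,1])<125)&(abs(W[...,0])<50); q=W[b]
    if len(q)<20: continue
    r=cv2.minAreaRect(q.astype(np.float32)); print(n,len(q),"top edge in mat frame",np.round(r[0],1),np.round(r[1],1),np.radians(r[2]).round(3),"z",np.percentile(Z[b],[5,50,95]).round(1),np.percentile(q,[1,99],axis=0).round(1).tolist())
    save(c,"fin_"+n+".png"); 
    if n=="scene": cv2.imwrite("pics/fin.png",cv2.resize(c["image"][100:320,130:470],None,fx=2.2,fy=2.2,interpolation=cv2.INTER_CUBIC)[...,::-1])
E
python3 fin.py
```

```text
27.0833 [483.8 201.9 258.4]
wrist 3281 top edge in mat frame [-16.7  13.6] [ 12.2 191.6] 0.001 z [184.3 186.  187.4] [[-22.4, -79.5], [-10.8, 107.8]]
scene 265 top edge in mat frame [-14.6   1.9] [ 16.6 219.7] 0.018 z [179.  184.8 188.2] [[-22.5, -105.9], [-8.0, 110.2]]
top 63 top edge in mat frame [-15.5 -77.7] [58.3 13. ] 1.494 z [179.  186.  191.2] [[-22.2, -106.7], [-8.7, -48.9]]
```

View pics/fin.png

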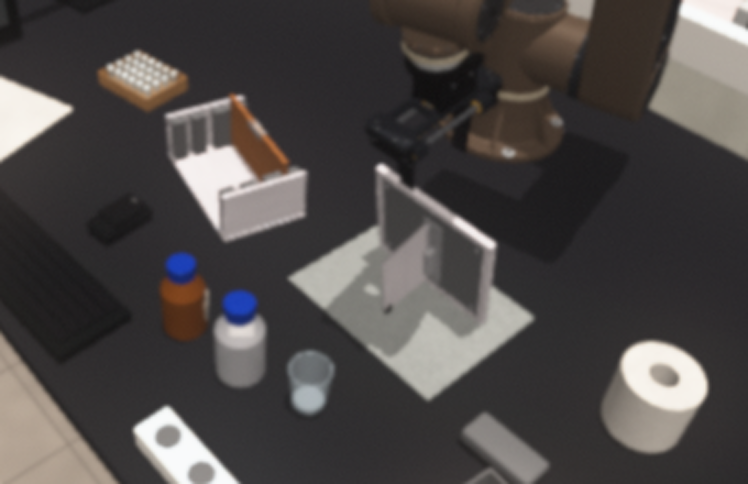

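The board stands on the mat, leaning back on its leg, with the foot near (388,310). Its top edge is where it should be: mat x is about -16 mm against -16.1 expected, y is about +1.5 mm, and the yaw error is under 0.02 rad. Everything else is undisturbed and the gripper is clear.

```bash
python3 -c "
from cell import *
print(job_done())"
```

```text
the job is handed in; nothing more can be done
None
```

The job is handed in at about 27 s of the 64 s: leg against its stop (force readings stayed under about 10.5 N), and the board standing square in the middle of the mat (within about 2 mm by camera), leaning on its leg with the white face towards the robot and nothing else moved.

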